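# Put the mudroom bench things back in their own places

## Task

The mug, the flowerpot and the flashlight have been left standing in one another's places, and the dog bowl is in the boot tray. Put each back where it belongs, upright and in the middle: the steel dog bowl on the round rubber feeding mat, the white mug on the square cork coaster, the flashlight standing in its round charging dock and the clay flowerpot in its clay saucer. Use whatever spot is free (the bowl's old place in the tray will do) to park a thing on the way, set the mug and the pot down gently rather than dropping them, never tip any of the four over, and leave the ice scraper lying where it is.

Things in the scene. Friction and masses are not known exactly. Their poses are not given: they have to be found in the camera images.
- dog_bowl: Open round stainless steel dog bowl, straight-sided: rim 132 mm outer diameter, foot 120 mm, 50 mm high, wall 8 mm thick (take it by pinching the wall at the rim, one finger inside; inner floor 6 mm above the underside), about 0.3 kg. Origin: centre of its underside, z up. Starts in the half of the boot tray nearer the robot.
- mug: White ceramic mug, 66 mm outer diameter at the rim, 92 mm high, with one ear handle that stands out some 30 mm from the wall on its own +y side; about 0.3 kg. Origin: centre of its underside, z up. Can be gripped across its body with the fingers closing along its own x axis. Starts in the clay saucer.
- flowerpot: Small empty terracotta flowerpot, 64 mm high, foot 44 mm diameter, widening to a straight rim band 64 mm in diameter that takes up the top 23 mm; about 0.13 kg. Origin: centre of its underside, z up. Starts in the charging dock.
- flashlight: Green aluminium flashlight standing on its tail, lens up, 110 mm high: tail cap 42 mm diameter (lowest 18 mm), barrel 34 mm, head 46 mm diameter over the top 34 mm; about 0.2 kg. Origin: centre of the underside of the tail cap, z up towards the lens. Starts on the cork coaster.
- feeding_mat: Round black rubber pet feeding mat, flat, 180 mm diameter, 5 mm thick, fixed, empty at the start. Origin: centre of its underside on the bench; its top is 5 mm higher. Place of the dog bowl.
- coaster: Square cork coaster, 100 x 100 mm, 6 mm thick, fixed. Origin: centre of its underside; its top is 6 mm higher. Place of the mug.
- dock: Round black plastic charging dock, 92 mm outer diameter, 15 mm high, with a shallow dish of about 70 mm inner diameter whose floor lies 10 mm above the origin; a small socket sticks out at its +x side; fixed. Origin: centre of its underside. Place of the flashlight, which stands in it on its tail, lens up.
- saucer: Round terracotta saucer, 100 mm outer diameter, 18 mm high, inner floor about 76 mm in diameter, 6 mm above the origin; fixed. Origin: centre of its underside. Place of the flowerpot.
- boot_tray: Grey plastic boot tray, 360 mm (its x) by 280 mm (its y), floor 6 mm thick, upright lip 24 mm high and 6 mm thick, fixed. Origin: centre of its underside. The dog bowl stands in its near (-x) half, the ice scraper lies across its far (+x) half; otherwise empty.
- ice_scraper: Red plastic ice scraper lying flat in the far half of the boot tray, 220 mm long along its own x (handle to -x, 100 mm wide blade to +x), at most 23 mm high. Origin: on its underside near the middle. To be left alone. (On the bench, clear of all the places and lower than 45 mm, also lie a tin, a padlock, a cardboard box and a dog brush; a jar stands beyond x = 0.8 m, a flask beyond the tray.)
Mind the look-alikes: they are no part of the job. What is meant by the flashlight is not yellow, and is the larger of those in its own colour. What is shaped like the mug but green is not meant.

How it is judged:
At the end, for the whole second after the job is handed in: Bowl on the mat, mug on the coaster, flashlight on its tail in the dock's dish, flowerpot in the saucer: each released, at rest, centred within 15 mm, seated at its place's height (about 4 mm either way) and within 0.1 rad of upright (horizontal distance between dog_bowl and feeding_mat below 0.015 m and z of dog_bowl in the frame of feeding_mat between 0.001 and 0.01 m and angle between each of dog_bowl, mug, flashlight, flowerpot's own z axis and vertical below 0.1 rad and linear speed of each of dog_bowl, mug, flashlight, flowerpot below 0.02 m/s and horizontal distance between mug and coaster below 0.015 m and z of mug in the frame of coaster between 0.002 and 0.011 m and horizontal distance between flashlight and dock below 0.015 m and z of flashlight in the frame of dock between 0.006 and 0.0135 m and horizontal distance between flowerpot and saucer below 0.015 m and z of flowerpot in the frame of saucer between 0.002 and 0.011 m); the robot touches nothing.
It fails at once if the ice scraper is shifted more than 25 mm (distance of ice_scraper from where it was at the start of the episode above 0.025 m).
It fails at once if the bowl, the mug, the flashlight or the flowerpot is tipped over (0.8 rad) (angle between any of dog_bowl, mug, flashlight, flowerpot's own z axis and vertical above 0.8 rad).
It fails at once if the mug is dropped or rammed down on the coaster or in the tray (over 50 N), or the flowerpot in the saucer (over 35 N) (contact force between mug and coaster above 50 N or contact force between mug and boot_tray above 50 N or contact force between flowerpot and saucer above 35 N).
It also fails if it takes over 134 s, if anything falls off the work surface, if the arm or the gripper's body presses on something with over 40 N, if the wrist force passes 120 N, or if a joint passes its speed limit or range.

## Robot

A 6-joint arm with a two-finger parallel gripper is mounted at the origin on the work surface. World frame = base frame: x ahead of the robot, y to its left, z up, the work surface at z = 0. Lengths are in m, angles in rad, forces in N, time in s.
With the tool pointing down it reaches from about 0.275 to 0.775 m from the base axis. Payload 14.6 kg.
Tool frame: the origin (TCP) lies midway between the tips of the shut fingers; the grasp point (between the pads) lies 19 mm behind it; z points along the fingers, y is the line along which they close (so a half turn about z gives the same grasp; the last joint's range is limited). The gripper opens to 85 mm and grips with 20 to 120 N. Pads are 22 mm wide; open, the fingers measure 114 mm over their backs; the gripper's body (76 mm by 85 mm) begins 54 mm behind the grasp point. The pads swing forward as they close: fully open they stand 13 mm farther back than shut.
Start: joints at [1.087, 0.263, -0.048, 1.259, 0, 1.415], TCP at [0.17, 0.497, 0.231] pointing down, gripper open.
Joint ranges: [-2.65, 2.65], [-0.89, 1.7], [-1.18, 1.37], [-2.13, 2.11], [-1.35, 1.29], [-3.14, 3.14]. Speed limits (rad/s): [1.89, 1.89, 2.57, 2.79, 3.14, 3.14].

## Interface

Orientations are given as a unit quaternion [x, y, z, w].
In Python, from rig import env gives the robot as it stands. The module is installed in compiled form; this text tells all that it offers.
- The arm moves only by the tool play_rows, never from a script. Its arguments are lists of equal length, an entry for each row: "dp": the shift along the tool's x, y, z each as a share of 0.03 m, from -1 to 1, a list of three; "rotation": the turn, a rotation vector about the tool's x, y, z each as a share of 5 degrees, from -1 to 1, a list of three; "grip": the closure, from 0 (fully open) to 1 (shut). A call has 1 to 8 rows; each row shifts and turns the commanded pose from where the row before left it, along the tool's axes as they then stand; what a row does not reach is not made up. A row lasts 1/8 s, in which the tool goes at most 62.5 mm and 10.7 degrees, less where a joint would pass 70% of its speed; a pose out of reach is approached as far as the arm can. A call with a number of a shift or a turn outside -1 to 1 is refused whole. A call with a gripper value outside its range is refused whole. The fingers move at their own pace and stop on an object; the grip force is fixed at half the most. Time passes only in rows, so rows that do not move let the fingers close. It gives the time, the measured TCP pose, the force, the opening and the grip force at its end, in the units of the state.
- env.sense(): the state, without advancing time (a new reading comes with each control period).
- env.get_image(name): name is "side" or "top" or "wrist"; returns a dict with "pixels" (480x640x3 uint8, red, green, blue), "depth" (480x640 float32, m along the optical axis (not along the pixel's ray), 0 where there is no reading), "vertical_fov" (degrees; the focal length in pixels is half the picture's height over the tangent of half this angle, whatever the lens; pixels are square), "cx", "cy" (the principal point, pixels), "R" (3x3) and "t" (3): a world point X has camera coordinates R X + t; the wrist camera has in their place "tool_from_camera" (4x4, takes a point from camera to tool coordinates, whose origin is the TCP and whose axes are the flange's). Camera axes: x right, y down, z forward; pixel columns grow to the right and rows downward; lengths in m; the calibration is good to about 2 mm. A picture is of the moment at which its call begins: read the wrist's pose just before it.
- env.sign_off(): hands the job in; it is judged then, once.
The state is a dict: "clock": time; "q": joint angles; "dq": joint speeds; "effort": joint torques, N m; "tcp_pos": TCP position; "orientation": TCP orientation; "force": force on the tool from outside, world axes, zero at the start; "moment": the same for the moment, N m; "grip_width": finger opening in m; "gripper_force": force on a finger pad.
Only numpy, scipy, OpenCV 4.12 (cv2) and the standard library are available. Lean on these libraries where they do the work, as an engineer would, in place of code of your own. Each camera call takes 0.05 s, during which the arm holds its last target. There are 200 camera calls.

## Working session

There is one attempt and no reset: what is moved stays moved. The work goes in short steps, Python scripts to look and compute and a tool call to move; the robot and the scene stay as the last step left them, time stands still between calls to the robot, and variables do not carry over. Pictures are saved under pics/ and viewed, at most 14 in all, crops included, and the job is handed in when it is done.

Besides the shell and the picture viewer there is one more tool, called after ">>>" as name(argument=value, ...) on one line, values as JSON. play_rows: Moves the arm, as the interface text tells. Its arguments: {"type":"object","properties":{"dp":{"type":"array"},"rotation":{"type":"array"},"grip":{"type":"array"}},"required":["dp","rotation","grip"]}

```bash
mkdir -p pics
cat > h.py <<'E'
from rig import env
import numpy as np, cv2
from scipy.spatial.transform import Rotation as Ro
def cloud(name):
    s=env.sense(); im=env.get_image(name); d=im["depth"]; f=240/np.tan(np.radians(im["vertical_fov"])/2)
    v,u=np.mgrid[0:480,0:640]
    P=np.stack([(u-im["cx"])/f*d,(v-im["cy"])/f*d,d],-1)
    if "R" in im: W=(P-np.array(im["t"]))@np.array(im["R"])
    else:
        T=np.array(im["tool_from_camera"]); P=P@T[:3,:3].T+T[:3,3]
        W=P@Ro.from_quat(s["orientation"]).as_matrix().T+s["tcp_pos"]
    W[d==0]=np.nan
    return im["pixels"],W
E
python3 - <<'E'
from h import *
for n in("top","side"):
    p,W=cloud(n); cv2.imwrite(f"pics/{n}0.png",p[:,:,::-1]); np.save(n+"0.npy",W); 
    print(n,[W[v,u].round(3).tolist() for v,u in((100,100),(100,540),(400,100),(400,540),(240,320))])
s=env.sense(); print(s)
print(Ro.from_quat(s["orientation"]).as_matrix().round(3))
E
```

```text
top [[0.843, 0.495, 0.044], [0.858, -0.502, -0.004], [0.183, 0.485, -0.004], [0.185, -0.473, -0.001], [0.533, 0.004, 0.004]]
side [[1.873, -1.772, -0.743], [-0.11, -0.719, -0.002], [0.785, 0.489, 0.234], [0.124, 0.314, 0.001], [0.535, -0.047, -0.0]]
{'clock': 0.1, 'q': array([ 1.08667339e+00,  2.63470136e-01, -4.88727172e-02,  1.25940087e+00,
       -9.07065297e-06,  1.41552163e+00]), 'dq': array([ 0.00113965, -0.0019147 ,  0.00285202,  0.0010669 ,  0.00027135,
       -0.00028779]), 'effort': array([ 3.96765157e-03, -6.38578749e+01,  3.85065472e+01,  9.97567491e-03,
       -5.91201115e-05,  1.14387339e-05]), 'tcp_pos': array([0.16942822, 0.49664698, 0.23087603]), 'orientation': array([ 1.63684221e-01,  9.86512672e-01, -4.51119155e-04, -1.44567937e-04]), 'force': array([0.40362939, 0.81922218, 0.63470524]), 'moment': array([-0.02671007,  0.00954692, -0.00067954]), 'gripper_force': 0.0, 'grip_width': 0.08532660717842501}
[[-0.946  0.323 -0.   ]
 [ 0.323  0.946 -0.001]
 [ 0.    -0.001 -1.   ]]
```

View pics/top0.png

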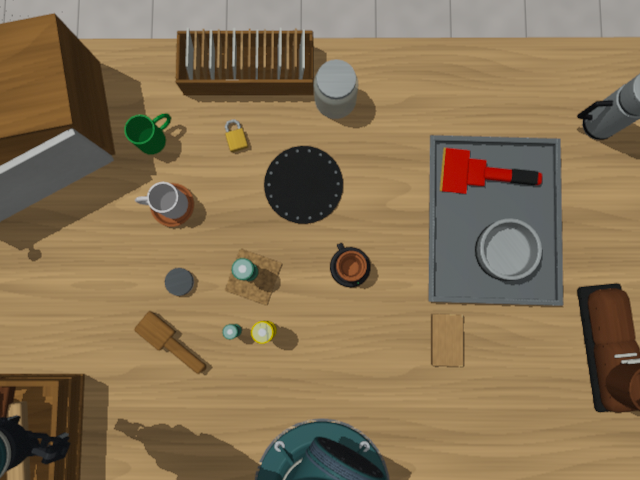

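View pics/side0.png

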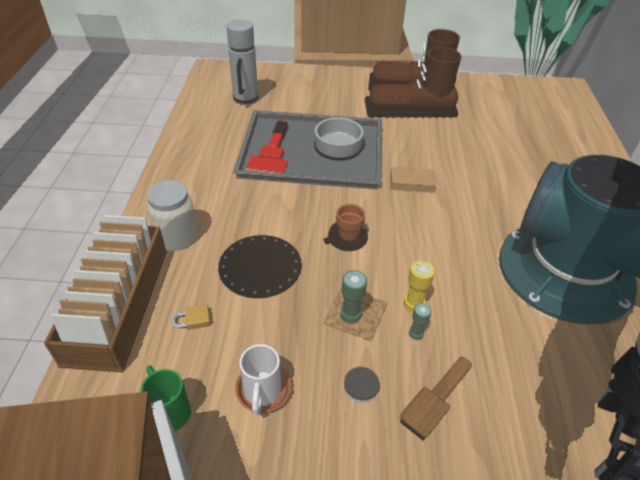

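Top view candidates: for the flashlight, green large (243,269) on the coaster, green small (232,331) and yellow (263,332). For the mug, white (167,200) in the saucer and green (147,133). The bowl is at (509,250) and the pot at (351,266) in the dock. I choose the large green flashlight and the white mug.

```bash
cat > m.py <<'E'
from h import *
W=np.load("top0.npy"); p=cv2.imread("pics/top0.png")
def reg(c,r,zlo,zhi,W=W):
    v,u=np.mgrid[0:480,0:640]
    m=(np.hypot(u-c[0],v-c[1])<r)&(W[...,2]>zlo)&(W[...,2]<zhi)
    return W[m],m
def circ(P,name,dbg=None):
    q=P[:,:2].astype(np.float32)
    (cx,cy),r=cv2.minEnclosingCircle(q)
    print(name,len(P),"encl",round(cx,4),round(cy,4),"d",round(2*r,4),"zmed",np.nanmedian(P[:,2]).round(4),"ztop",np.nanpercentile(P[:,2],98).round(4), "bbox",q.min(0).round(3),q.max(0).round(3))
E
python3 - <<'E'
from m import *
circ(reg((509,250),40,.045,.07)[0],"bowl rim")
circ(reg((167,200),45,.09,.11)[0],"mug rim")
circ(reg((351,266),30,.06,.09)[0],"pot rim")
circ(reg((243,269),25,.105,.13)[0],"flash head")
circ(reg((232,331),15,.05,.13)[0],"small green")
circ(reg((263,332),18,.06,.13)[0],"yellow")
circ(reg((303,184),45,.003,.02)[0],"mat(z)")
circ(reg((351,266),35,.009,.022)[0],"dock")
circ(reg((170,203),40,.010,.022)[0],"saucer")
circ(reg((254,276),40,.003,.012)[0],"coaster")
circ(reg((147,133),30,.06,.13)[0],"greenmug")
for n,c in dict(shelfedge=(112,155),shelf=(40,60),shelfl=(100,155),shelftop=(60,20),shelfc=(90,100)).items(): print(n,W[c[1],c[0]].round(3))
# colour segmentations
h=cv2.cvtColor(p,cv2.COLOR_BGR2HSV)
dark=(h[...,2]<50)
for n,c,r in(("mat",(303,184),48),("dock",(351,266),34)):
    v,u=np.mgrid[0:480,0:640]; m=dark&(np.hypot(u-c[0],v-c[1])<r)&(W[...,2]<.03)
    circ(W[m],n+" dark")
big=cv2.resize(p[110:360,100:400],None,fx=2.6,fy=2.4); cv2.imwrite("pics/crop.png",big)
E
```

```text
bowl rim 821 encl 0.5097 -0.4042 d 0.1336 zmed 0.0546 ztop 0.0607 bbox [ 0.446 -0.469] [ 0.576 -0.338]
mug rim 228 encl 0.6154 0.3339 d 0.0685 zmed 0.0967 ztop 0.1022 bbox [0.583 0.3  ] [0.65  0.368]
pot rim 228 encl 0.4731 -0.0627 d 0.0641 zmed 0.0727 ztop 0.0789 bbox [ 0.442 -0.094] [ 0.505 -0.032]
flash head 401 encl 0.4638 0.161 d 0.0465 zmed 0.1158 ztop 0.1213 bbox [0.442 0.138] [0.487 0.183]
small green 212 encl 0.3357 0.1903 d 0.0324 zmed 0.077 ztop 0.0816 bbox [0.321 0.175] [0.351 0.205]
yellow 432 encl 0.3362 0.12 d 0.0463 zmed 0.11 ztop 0.1152 bbox [0.315 0.097] [0.359 0.143]
mat(z) 3615 encl 0.6624 0.0423 d 0.2047 zmed 0.0056 ztop 0.011 bbox [ 0.56  -0.057] [0.76  0.142]
dock 743 encl 0.4684 -0.0484 d 0.1204 zmed 0.0143 ztop 0.0202 bbox [ 0.409 -0.106] [ 0.528 -0.018]
saucer 523 encl 0.6126 0.334 d 0.0986 zmed 0.0151 ztop 0.0215 bbox [0.565 0.286] [0.661 0.383]
coaster 1594 encl 0.4533 0.1508 d 0.1774 zmed 0.0056 ztop 0.0108 bbox [0.37  0.064] [0.54  0.238]
greenmug 572 encl 0.7771 0.3773 d 0.1022 zmed 0.0808 ztop 0.0949 bbox [0.73  0.334] [0.808 0.422]
shelfedge [0.729 0.479 0.002]
shelf [0.857 0.541 0.232]
shelfl [0.713 0.481 0.065]
shelftop [0.948 0.516 0.211]
shelfc [0.819 0.489 0.115]
mat dark 4515 encl 0.6605 0.0422 d 0.1782 zmed 0.0046 ztop 0.0106 bbox [ 0.572 -0.046] [0.748 0.129]
dock dark 467 encl 0.4777 -0.0573 d 0.1 zmed 0.0134 ztop 0.0193 bbox [ 0.431 -0.104] [ 0.524 -0.018]
```

View pics/crop.png

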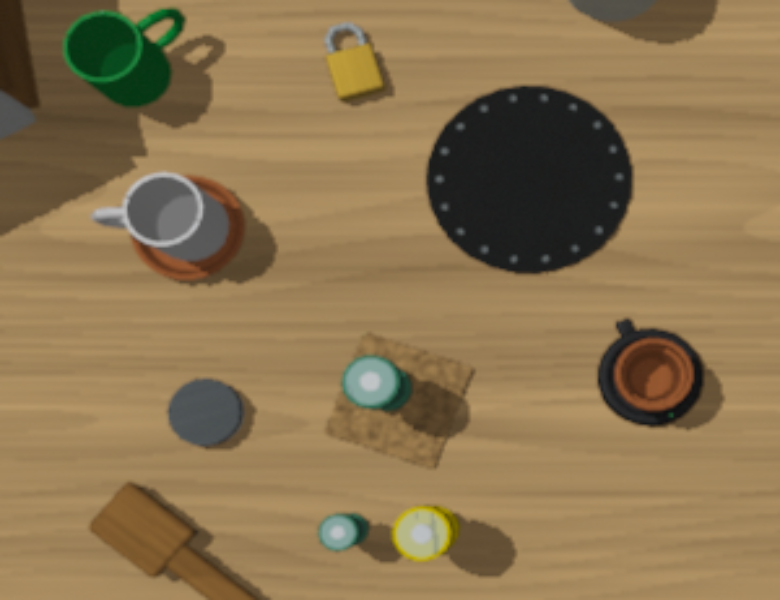

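The top view and crop confirm the picks. The white mug stands in the saucer with its handle towards +y, the big green flashlight is on the coaster and the pot is in the dock. Next I refine the coaster, dock, tray and mug yaw.

Run:
```python
from m import *
from scipy.optimize import least_squares
S=np.load("side0.npy"); ps=cv2.imread("pics/side0.png")
def fit(P,c0,r,name,R=None):
    q=P[:,:2]
    # outline: farthest point in each angular bin
    a=np.arctan2(q[:,1]-c0[1],q[:,0]-c0[0]); d=np.hypot(*(q-c0).T); b=(a//np.radians(8)).astype(int)
    e=np.array([q[b==k][d[b==k].argmax()] for k in np.unique(b)])
    s=least_squares(lambda x:np.hypot(*(e-x[:2]).T)-x[2],[*c0,r],loss="soft_l1",f_scale=.001).x
    print(name,s.round(4),len(e))
v,u=np.mgrid[0:480,0:640]
hs=cv2.cvtColor(p,cv2.COLOR_BGR2HSV)
m=(hs[...,2]<60)&(np.hypot(W[...,0]-.473,W[...,1]+.061)<.06)&(W[...,2]<.025)&(W[...,2]>-.01)
fit(W[m],[.473,-.061],.046,"dock")
m=(hs[...,2]<60)&(np.hypot(W[...,0]-.66,W[...,1]-.042)<.1)&(W[...,2]<.02)
fit(W[m],[.66,.042],.09,"mat")
m=(np.hypot(W[...,0]-.613,W[...,1]-.334)<.06)&(W[...,2]<.024)&(W[...,2]>.011)
fit(W[m],[.613,.334],.05,"saucer")
for n,c,z0,z1,r in(("bowl",[.51,-.404],.05,.07,.066),("mug",[.615,.334],.09,.11,.033),("pot",[.473,-.063],.066,.09,.032),("flash",[.464,.161],.112,.13,.023)):
    for nm,X in(("top",W),("side",S)):
        m=(np.hypot(X[...,0]-c[0],X[...,1]-c[1])<r+.012)&(X[...,2]<z1)&(X[...,2]>z0)
        fit(X[m],c,r,n+nm)
# coaster by world px corners and colour
cor=np.float32([(241.2,248.75),(282.3,265.4),(268,305),(225.8,290)])
C=np.array([W[int(round(y)),int(round(x))] for x,y in cor]); print("cor",C.round(3).tolist())
sat=hs[...,2]
m=(hs[...,2]<165)&(hs[...,1]>90)&(np.hypot(u-254,v-277)<36)&(W[...,2]<.02)
k=cv2.morphologyEx(m.astype(np.uint8),cv2.MORPH_OPEN,np.ones((3,3)))
im=p.copy(); im[k>0]=(255,0,255); cv2.imwrite("pics/co.png",cv2.resize(im[230:320,200:300],None,fx=5,fy=5))
print(cv2.minAreaRect(W[k>0][:,:2].astype(np.float32)))
# mug handle
for nm,X in(("top",W),("side",S)):
    d=np.hypot(X[...,0]-.6145,X[...,1]-.334); m=(d>.045)&(d<.07)&(X[...,2]>.03)&(X[...,2]<.1)
    P=X[m].mean(0); print("handle",nm,m.sum(),P.round(4),np.degrees(np.arctan2(P[1]-.334,P[0]-.6145)))
for c in((431,137),(560,137),(431,303),(562,303),(447,340),(180,282),(455,170),(540,179)): print(c,W[c[1],c[0]].round(3))
```

```text
dock [ 0.4731 -0.062   0.0433] 46
mat [0.6604 0.0422 0.0884] 46
saucer [0.6117 0.3322 0.047 ] 46
bowltop [ 0.5104 -0.4039  0.0654] 46
bowlside [ 0.5098 -0.4011  0.0659] 46
mugtop [0.6154 0.3332 0.0325] 45
mugside [0.614  0.3358 0.0327] 46
pottop [ 0.473  -0.0627  0.0312] 46
potside [ 0.4721 -0.06    0.0315] 45
flashtop [0.4639 0.161  0.022 ] 46
flashside [0.4625 0.1632 0.0224] 46
cor [[0.513, 0.181, 0.003], [0.478, 0.089, -0.004], [0.389, 0.119, 0.003], [0.422, 0.213, 0.001]]
((0.4548499882221222, 0.15135300159454346), (0.14962239563465118, 0.15235289931297302), 0.6009133458137512)
handle top 68 [0.6135 0.3895 0.0634] 91.05910071542718
handle side 169 [0.6129 0.3936 0.07  ] 91.50132756711714
(431, 137) [ 0.763 -0.244  0.025]
(560, 137) [ 0.769 -0.542  0.001]
(431, 303) [ 0.394 -0.241 -0.   ]
(562, 303) [ 0.394 -0.52   0.025]
(447, 340) [ 0.314 -0.27   0.023]
(180, 282) [0.439 0.31  0.024]
(455, 170) [ 0.691 -0.3    0.008]
(540, 179) [ 0.666 -0.482  0.028]
```

View pics/co.png

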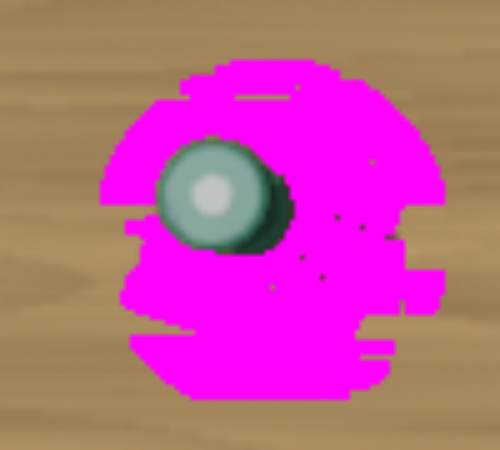

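The crop's magenta mask spilled onto the bench, so I ignore it. The corner pixels put the coaster centre near (0.450, 0.150), and I will check that again once it is empty. First I turn the tool so that its x is world y and its y is world x.

>>> play_rows(dp=[[0,0,0],[0,0,0],[0,0,0],[0,0,0],[0,0,0],[0,0,0],[0,0,0],[0,0,0]], rotation=[[0,0,1],[0,0,1],[0,0,1],[0,0,1],[0,0,1],[0,0,1],[0,0,1],[0,0,1]], grip=[0.5,0.5,0.5,0.5,0.5,0.5,0.5,0.5])

```text
clock: 1.1
tcp_pos: [0.1695, 0.4967, 0.231]
orientation: [0.492, 0.87, -0.0, 0.0]
force: [0.4, -0.3, 0.2]
grip_width: 0.0429
gripper_force: 0.0
```

>>> play_rows(dp=[[0,0,0],[0,0,0],[0,0,0],[0,0,0],[0,0,0],[0,0,0],[0,0,0],[0,0,0]], rotation=[[0,0,1],[0,0,1],[0,0,1],[0,0,1],[0,0,1],[0,0,1],[0,0,0.22],[0,0,0]], grip=[0.5,0.5,0.5,0.5,0.5,0.5,0.5,0.5])

```text
clock: 2.1
tcp_pos: [0.1695, 0.4968, 0.2311]
orientation: [0.706, 0.708, -0.0, 0.0]
force: [0.5, -0.0, 0.7]
grip_width: 0.0427
gripper_force: 0.0
```

>>> play_rows(dp=[[-1,0.62,0],[-1,0.62,0],[-1,0.62,0],[-1,0.62,0],[-1,0.62,0],[-1,0.62,0],[-1,0.62,0],[-1,0.62,0]], rotation=[[0,0,0],[0,0,0],[0,0,0],[0,0,0],[0,0,0],[0,0,0],[0,0,0],[0,0,0]], grip=[0.5,0.5,0.5,0.5,0.5,0.5,0.5,0.5])

```text
clock: 3.1
tcp_pos: [0.319, 0.256, 0.2313]
orientation: [0.706, 0.708, 0.0, 0.0]
force: [0.3, 0.6, 0.1]
grip_width: 0.0431
gripper_force: 0.0
```

>>> play_rows(dp=[[-1,0.535,0],[-1,0.535,0],[-1,0.535,0],[-1,0.535,0],[-1,0.535,0],[-1,0.535,0],[-1,0.535,0],[-1,0.535,0]], rotation=[[0,0,0],[0,0,0],[0,0,0],[0,0,0],[0,0,0],[0,0,0],[0,0,0],[0,0,0]], grip=[0.5,0.5,0.5,0.5,0.5,0.5,0.5,0.5])

```text
clock: 4.1
tcp_pos: [0.4477, 0.0161, 0.2313]
orientation: [0.706, 0.708, 0.0, 0.0]
force: [1.1, 0.8, 0.3]
grip_width: 0.0429
gripper_force: 0.0
```

>>> play_rows(dp=[[-1,0,0],[-1,0,0],[-1,0,0],[-1,0,0],[-1,0,0],[-1,0,0],[-1,0,0],[-1,0,0]], rotation=[[0,0,0],[0,0,0],[0,0,0],[0,0,0],[0,0,0],[0,0,0],[0,0,0],[0,0,0]], grip=[0.5,0.5,0.5,0.5,0.5,0.5,0.5,0.5])

```text
clock: 5.1
tcp_pos: [0.4474, -0.2238, 0.2313]
orientation: [0.706, 0.708, 0.0, -0.0]
force: [-0.6, -0.0, 0.1]
grip_width: 0.0426
gripper_force: 0.0
```

>>> play_rows(dp=[[-1,0,0],[-1,0,0],[-1,0,0],[-1,0,0],[-1,0,0],[-1,0,0],[0,0,0]], rotation=[[0,0,0],[0,0,0],[0,0,0],[0,0,0],[0,0,0],[0,0,0],[0,0,0]], grip=[0.5,0.5,0.5,0.5,0.5,0.5,0.5])

```text
clock: 5.98
tcp_pos: [0.4474, -0.4043, 0.2306]
orientation: [0.707, 0.707, -0.0, -0.0]
force: [-0.1, 0.6, 0.0]
grip_width: 0.0426
gripper_force: 0.0
```

Run:
```python
from h import *
p,W=cloud("wrist"); cv2.imwrite("pics/w1.png",p[:,:,::-1])
m=(np.hypot(W[...,0]-.51,W[...,1]+.403)<.08)&(W[...,2]>.048)&(W[...,2]<.07)
print(m.sum(),cv2.minEnclosingCircle(W[m][:,:2].astype(np.float32)),np.nanpercentile(W[m][:,2],[50,98]),env.sense()["tcp_pos"])
```

```text
5684 ((0.5093865394592285, -0.4035159647464752), 0.06596850603818893) [0.05534491 0.0570326 ] [ 0.44749936 -0.4032299   0.23081663]
```

View pics/w1.png

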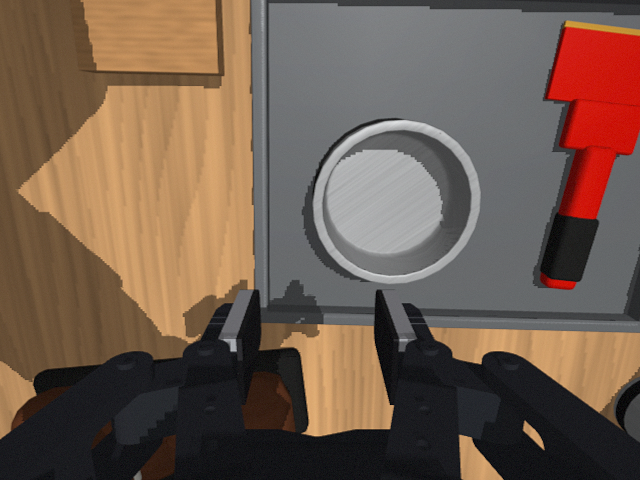

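The wrist view shows the bowl centred at (397,200) with the fingers straddling its near wall. The measured centre (0.5094, -0.4035) and the 132 mm diameter agree with the description, so I descend, grip and lift.

>>> play_rows(dp=[[0,0,1],[0,0,1],[0,0,1],[0,0,1],[0,0,1],[0,0,1],[0,0,0.95],[0,0,0]], rotation=[[0,0,0],[0,0,0],[0,0,0],[0,0,0],[0,0,0],[0,0,0],[0,0,0],[0,0,0]], grip=[0.5,0.5,0.5,0.5,0.5,0.5,0.5,0.5])

```text
clock: 7.02
tcp_pos: [0.447, -0.401, 0.0216]
orientation: [0.706, 0.708, 0.0, -0.002]
force: [0.4, 0.1, 0.0]
grip_width: 0.0425
gripper_force: 0.0
```

>>> play_rows(dp=[[0,0,0],[0,0,0],[0,0,0],[0,0,0],[0,0,0],[0,0,0],[0,0,0],[0,0,0]], rotation=[[0,0,0],[0,0,0],[0,0,0],[0,0,0],[0,0,0],[0,0,0],[0,0,0],[0,0,0]], grip=[0.6,0.7,0.8,0.9,1,1,1,1])

```text
clock: 8.02
tcp_pos: [0.4483, -0.4026, 0.0239]
orientation: [0.706, 0.708, 0.001, 0.001]
force: [-2.4, 5.8, 12.5]
grip_width: 0.0091
gripper_force: 58.0
```

>>> play_rows(dp=[[0,0,-0.3],[0,0,-1],[0,0,-1],[0,0,-1],[0,0,-0.5],[0,0,0]], rotation=[[0,0,0],[0,0,0],[0,0,0],[0,0,0],[0,0,0],[0,0,0]], grip=[1,1,1,1,1,1])

```text
clock: 8.78
tcp_pos: [0.4478, -0.4031, 0.1371]
orientation: [0.707, 0.707, -0.0, 0.0]
force: [-0.0, -0.4, -3.8]
grip_width: 0.0081
gripper_force: 59.3
```

>>> play_rows(dp=[[0.5,0.2,0],[1,0.4,0],[1,0.4,0],[1,0.4,0],[1,0.4,0],[1,0.4,0],[1,0.4,0],[1,0.4,0]], rotation=[[0,0,0],[0,0,0],[0,0,0],[0,0,0],[0,0,0],[0,0,0],[0,0,0],[0,0,0]], grip=[1,1,1,1,1,1,1,1])

```text
clock: 9.78
tcp_pos: [0.5372, -0.1756, 0.1356]
orientation: [0.707, 0.708, -0.0, -0.001]
force: [0.2, 0.9, -2.0]
grip_width: 0.0077
gripper_force: 60.6
```

>>> play_rows(dp=[[1,0.4,0],[1,0.4,0],[1,0.4,0],[1,0.4,0],[1,0.4,0],[1,0.03,0],[1,0,0],[0.36,0,0]], rotation=[[0,0,0],[0,0,0],[0,0,0],[0,0,0],[0,0,0],[0,0,0],[0,0,0],[0,0,0]], grip=[1,1,1,1,1,1,1,1])

```text
clock: 10.78
tcp_pos: [0.5971, 0.0453, 0.1356]
orientation: [0.706, 0.708, -0.001, -0.001]
force: [0.1, 0.2, -2.2]
grip_width: 0.0072
gripper_force: 60.6
```

Run:
```python
from h import *
for n in("top","side"):
    p,W=cloud(n); t=env.sense()["tcp_pos"]; c=t[:2]+[.062,0]
    m=(np.hypot(W[...,0]-c[0],W[...,1]-c[1])<.08)&(W[...,0]>t[0]+.03)&(W[...,2]>.10)&(W[...,2]<.20)
    P=W[m]; print(n,m.sum(),np.percentile(P[:,2],[2,50,90,98]).round(4),P.min(0).round(4),P.max(0).round(4),t.round(4))
    r=P[P[:,2]>.145]; A=np.c_[r[:,:2]-c,np.ones(len(r))]
    print(np.linalg.lstsq(A,r[:,2],rcond=None)[0])
```

```text
top 121 [0.119  0.1603 0.1635 0.1653] [ 0.628  -0.0254  0.118 ] [ 0.6842 -0.0133  0.1666] [0.5972 0.0455 0.1358]
[-0.03548161  0.13630529  0.1691484 ]
side 2398 [0.1133 0.1301 0.1589 0.1902] [ 0.6275 -0.0196  0.1069] [0.7228 0.1101 0.1999] [0.5974 0.0443 0.136 ]
[-0.20854421 -0.04069234  0.16261845]
```

>>> play_rows(dp=[[-0.05,0.05,0.6],[0,0,1],[0,0,1],[0,0,0.6],[0,0,0.3],[0,0,0.25],[0,0,0]], rotation=[[0,0,0],[0,0,0],[0,0,0],[0,0,0],[0,0,0],[0,0,0],[0,0,0]], grip=[1,1,1,1,1,1,1])

```text
clock: 11.75
tcp_pos: [0.5999, 0.0412, 0.0259]
orientation: [0.707, 0.707, 0.001, 0.001]
force: [-13.9, 1.2, 24.2]
grip_width: 0.0078
gripper_force: 96.6
```

>>> play_rows(dp=[[0,0,0],[0,0,0],[0,0,0],[0,0,0]], rotation=[[0,0,0],[0,0,0],[0,0,0],[0,0,0]], grip=[0.8,0.5,0.5,0.5])

```text
clock: 12.25
tcp_pos: [0.5996, 0.0416, 0.0242]
orientation: [0.707, 0.707, -0.0, -0.0]
force: [-0.6, -0.6, -0.1]
grip_width: 0.043
gripper_force: 0.0
```

>>> play_rows(dp=[[0,0,-0.5],[0,0,-1],[0,0,-1],[0,0,-1],[0,0,-1],[0,0,-1],[0,0,0]], rotation=[[0,0,0],[0,0,0],[0,0,0],[0,0,0],[0,0,0],[0,0,0],[0,0,0]], grip=[0.5,0.3,0,0,0,0,0])

```text
clock: 13.12
tcp_pos: [0.6006, 0.0416, 0.1924]
orientation: [0.707, 0.708, 0.001, 0.002]
force: [0.5, -0.4, -0.2]
grip_width: 0.0856
gripper_force: 0.0
```

```bash
cat >> h.py <<'E'
def ring(W,c,r,z0,z1):
    m=(np.hypot(W[...,0]-c[0],W[...,1]-c[1])<r+.02)&(W[...,2]>z0)&(W[...,2]<z1)
    P=W[m]; (a,b),R=cv2.minEnclosingCircle(P[:,:2].astype(np.float32))
    print(m.sum(),"c",round(a,4),round(b,4),"d",round(2*R,4),"z50/98",np.percentile(P[:,2],[50,98]).round(4))
E
python3 - <<'E'
from h import *
p,W=cloud("wrist"); cv2.imwrite("pics/w2.png",p[:,:,::-1]); ring(W,(.66,.042),.066,.047,.07)
p,W=cloud("side"); ring(W,(.66,.042),.066,.047,.07)
print(env.sense()["tcp_pos"])
E
```

```text
7111 c 0.6586 0.0372 d 0.132 z50/98 [0.0543 0.0559]
763 c 0.658 0.0376 d 0.1362 z50/98 [0.0538 0.0573]
[0.59959379 0.04163778 0.18971882]
```

The wrist and side clouds show the bowl seated with its rim at 55 mm, about 5 mm off centre, which is acceptable. Next is the flowerpot.

>>> play_rows(dp=[[-0.69,-0.84,0],[-0.69,-0.84,0],[-0.69,-0.84,0],[-0.69,-0.84,0],[-0.69,-0.84,0],[0,0,0],[0,0,0.5],[0,0,1]], rotation=[[0,0,0],[0,0,0],[0,0,0],[0,0,0],[0,0,0],[0,0,0],[0,0,0],[0,0,0]], grip=[0,0,0,0,0,0,0,0])

```text
clock: 14.22
tcp_pos: [0.4746, -0.0618, 0.144]
orientation: [0.707, 0.708, 0.0, 0.001]
force: [0.4, -0.1, -0.5]
grip_width: 0.0852
gripper_force: 0.0
```

>>> play_rows(dp=[[0,0,1],[0,0,1],[0,0,1],[0,0,0.6],[0,0,0]], rotation=[[0,0,0],[0,0,0],[0,0,0],[0,0,0],[0,0,0]], grip=[0,0,0,0,0])

```text
clock: 14.85
tcp_pos: [0.473, -0.0613, 0.035]
orientation: [0.707, 0.708, -0.001, -0.001]
force: [-1.1, 0.0, 0.8]
grip_width: 0.0856
gripper_force: 0.0
```

>>> play_rows(dp=[[0,0,0],[0,0,0],[0,0,0],[0,0,0],[0,0,0],[0,0,0]], rotation=[[0,0,0],[0,0,0],[0,0,0],[0,0,0],[0,0,0],[0,0,0]], grip=[0.15,0.3,0.4,0.5,0.5,0.5])

```text
clock: 15.6
tcp_pos: [0.4743, -0.0622, 0.0376]
orientation: [0.707, 0.707, 0.0, 0.001]
force: [-3.5, 1.2, 13.1]
grip_width: 0.0608
gripper_force: 61.3
```

>>> play_rows(dp=[[0,0,-0.3],[0,0,-0.6],[0,0,-0.6],[0.3,-0.1,0],[0.6,-0.2,0],[0.8,-0.2,0],[0.8,-0.2,0],[0.8,-0.07,0]], rotation=[[0,0,0],[0,0,0],[0,0,0],[0,0,0],[0,0,0],[0,0,0],[0,0,0],[0,0,0]], grip=[0.5,0.5,0.5,0.5,0.5,0.5,0.5,0.5])

```text
clock: 16.6
tcp_pos: [0.449, 0.0388, 0.0806]
orientation: [0.707, 0.708, -0.0, -0.001]
force: [-0.1, -0.2, -0.2]
grip_width: 0.0606
gripper_force: 65.0
```

>>> play_rows(dp=[[0.3,0,0],[0,0,0]], rotation=[[0,0,0],[0,0,0]], grip=[0.5,0.5])

```text
clock: 16.85
tcp_pos: [0.4501, 0.0466, 0.081]
orientation: [0.706, 0.708, -0.0, -0.0]
force: [0.3, -0.1, -0.5]
grip_width: 0.0607
gripper_force: 65.0
```

Run:
```python
from h import *
p,W=cloud("side"); cv2.imwrite("pics/s2.png",p[80:440,140:460,::-1])
t=env.sense()["tcp_pos"]; print(t)
hs=cv2.cvtColor(p,cv2.COLOR_RGB2HSV)
m=(np.hypot(W[...,0]-t[0],W[...,1]-t[1])<.045)&(W[...,2]>.02)&((hs[...,0]<12)&(hs[...,1]>110))
P=W[m]; print(m.sum(),P.min(0),P.max(0))
```

```text
[0.45032381 0.04607895 0.08105244]
889 [0.41942876 0.01711566 0.05738775] [0.47845962 0.081147   0.12075644]
```

View pics/s2.png

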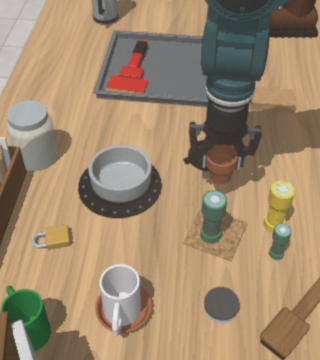

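The side view shows the pot held upright at (221,160). I set it down on the bench between the dock and the coaster.

>>> play_rows(dp=[[0,0,0.4],[0,0,0.6],[0,0,0.5],[0,0,0.25],[0,0,0],[0,0,0],[0,0,0],[0,0,0]], rotation=[[0,0,0],[0,0,0],[0,0,0],[0,0,0],[0,0,0],[0,0,0],[0,0,0],[0,0,0]], grip=[0.5,0.5,0.5,0.5,0.5,0.3,0,0])

```text
clock: 17.9
tcp_pos: [0.4506, 0.0459, 0.0289]
orientation: [0.707, 0.707, 0.0, 0.0]
force: [0.3, -0.6, 0.4]
grip_width: 0.0854
gripper_force: 0.0
```

>>> play_rows(dp=[[0,0,-0.6],[0,0,-1],[0,0,-1],[0,0,-1],[0,0,-1],[0,0,-1],[0,0,-0.5],[0,0,0]], rotation=[[0,0,0],[0,0,0],[0,0,0],[0,0,0],[0,0,0],[0,0,0],[0,0,0],[0,0,0]], grip=[0,0,0,0,0,0,0,0])

```text
clock: 18.9
tcp_pos: [0.451, 0.046, 0.2125]
orientation: [0.707, 0.708, 0.001, 0.001]
force: [0.3, -0.1, -0.0]
grip_width: 0.0851
gripper_force: 0.0
```

Run:
```python
from h import *
for n in ("wrist","side"):
    p,W=cloud(n); cv2.imwrite(f"pics/{n}3.png",p[:,:,::-1])
    ring(W,(.450,.045),.032,.055,.08); ring(W,(.464,.161),.023,.108,.13)
    hs=cv2.cvtColor(p,cv2.COLOR_RGB2HSV)
    m=(hs[...,2]<70)&(np.hypot(W[...,0]-.473,W[...,1]+.061)<.06)&(W[...,2]<.025)&(W[...,2]>.005)
    if m.sum()>50: ring(W[m],(.473,-.061),.046,.005,.025)
print(env.sense()["tcp_pos"])
```

```text
2016 c 0.4484 0.0459 d 0.064 z50/98 [0.0633 0.0649]
5227 c 0.4626 0.1622 d 0.0462 z50/98 [0.1164 0.118 ]
6011 c 0.4792 -0.0581 d 0.1011 z50/98 [0.0106 0.0158]
301 c 0.4496 0.047 d 0.067 z50/98 [0.0621 0.0658]
433 c 0.4629 0.1634 d 0.0486 z50/98 [0.116  0.1189]
573 c 0.4793 -0.0573 d 0.0984 z50/98 [0.0111 0.0171]
[0.45030552 0.04600288 0.21117468]
```

View pics/wrist3.png

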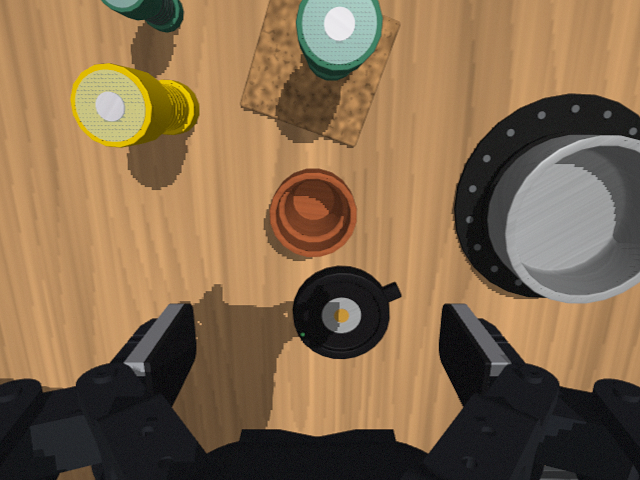

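The wrist view shows the pot upright at (313,212). The dock is empty at (342,315) with its socket to the upper right, and the bowl is on the mat at (580,220). Next is the flashlight.

>>> play_rows(dp=[[0.97,0.1,0],[0.97,0.1,0],[0.97,0.1,0],[0.97,0.1,0],[0,0,0.6],[0,0,1],[0,0,1],[0,0,1]], rotation=[[0,0,0],[0,0,0],[0,0,0],[0,0,0],[0,0,0],[0,0,0],[0,0,0],[0,0,0]], grip=[0,0,0,0,0,0,0,0])

```text
clock: 20.0
tcp_pos: [0.4617, 0.1623, 0.102]
orientation: [0.707, 0.708, -0.001, -0.0]
force: [-0.3, 0.6, 0.1]
grip_width: 0.0856
gripper_force: 0.0
```

>>> play_rows(dp=[[0,0,0.9],[0,0,0],[0,0,0],[0,0,0],[0,0,0],[0,0,0],[0,0,0],[0,0,0]], rotation=[[0,0,0],[0,0,0],[0,0,0],[0,0,0],[0,0,0],[0,0,0],[0,0,0],[0,0,0]], grip=[0,0.2,0.4,0.5,0.6,0.7,0.7,0.7])

```text
clock: 21.0
tcp_pos: [0.4629, 0.1625, 0.0778]
orientation: [0.707, 0.707, 0.001, 0.0]
force: [-1.5, -0.3, 7.3]
grip_width: 0.0442
gripper_force: 62.0
```

Run:
```python
from h import *
from scipy.optimize import least_squares
p,W=cloud("top"); hs=cv2.cvtColor(p,cv2.COLOR_RGB2HSV)
v,u=np.mgrid[0:480,0:640]
def rob(W,m,c0,r):
    q=W[m][:,:2]; a=np.arctan2(*(q-c0).T[::-1]); d=np.hypot(*(q-c0).T); b=(a//.12).astype(int)
    e=np.array([q[b==k][d[b==k].argmax()] for k in np.unique(b)])
    return least_squares(lambda x:np.hypot(*(e-x[:2]).T)-x[2],[*c0,r],loss="cauchy",f_scale=.001).x.round(4)
m=(hs[...,2]<70)&(np.hypot(W[...,0]-.473,W[...,1]+.061)<.06)&(W[...,2]<.025)&(W[...,2]>.005)
print("dock",rob(W,m,[.473,-.061],.046))
```

```text
dock [ 0.4733 -0.0621  0.0432]
```

>>> play_rows(dp=[[0,0,-0.4],[0,0,-0.8],[0,0,-0.9],[0,0,-0.9],[-0.5,0.05,0],[-1,0.05,0],[-1,0.05,0],[-1,0.05,0]], rotation=[[0,0,0],[0,0,0],[0,0,0],[0,0,0],[0,0,0],[0,0,0],[0,0,0],[0,0,0]], grip=[0.7,0.7,0.7,0.7,0.7,0.7,0.7,0.7])

```text
clock: 22.05
tcp_pos: [0.468, 0.0558, 0.1662]
orientation: [0.707, 0.707, -0.0, -0.0]
force: [0.5, -0.5, -2.6]
grip_width: 0.0448
gripper_force: 61.7
```

>>> play_rows(dp=[[-1,0.05,0],[-1,0.05,0],[-1,0.05,0],[-0.6,0,0],[-0.36,0,0],[0,0,0],[0,0,0]], rotation=[[0,0,0],[0,0,0],[0,0,0],[0,0,0],[0,0,0],[0,0,0],[0,0,0]], grip=[0.7,0.7,0.7,0.7,0.7,0.7,0.7])

```text
clock: 22.92
tcp_pos: [0.473, -0.0608, 0.1667]
orientation: [0.707, 0.708, 0.0, -0.0]
force: [0.2, -0.1, -2.4]
grip_width: 0.0448
gripper_force: 61.7
```

Run:
```python
from h import *
p,W=cloud("side"); t=env.sense()["tcp_pos"]; print(t)
hs=cv2.cvtColor(p,cv2.COLOR_RGB2HSV); cv2.imwrite("pics/s4.png",cv2.resize(p[150:350,230:480,::-1],None,fx=3,fy=3))
m=(np.hypot(W[...,0]-t[0],W[...,1]-t[1])<.05)&(W[...,2]>.02)&(W[...,2]<.16)&(hs[...,0]>65)&(hs[...,0]<95)&(hs[...,1]>60)
P=W[m]; print(m.sum(),P.min(0),P.max(0))
# empty coaster
p,W=cloud("top"); cv2.imwrite("pics/t4.png",cv2.resize(p[235:320,205:300,::-1],None,fx=6,fy=6,interpolation=cv2.INTER_NEAREST))
```

```text
[ 0.47306395 -0.06074483  0.16677363]
104 [ 0.45556865 -0.05922887  0.10123711] [ 0.48995095 -0.03716385  0.1587964 ]
```

View pics/s4.png

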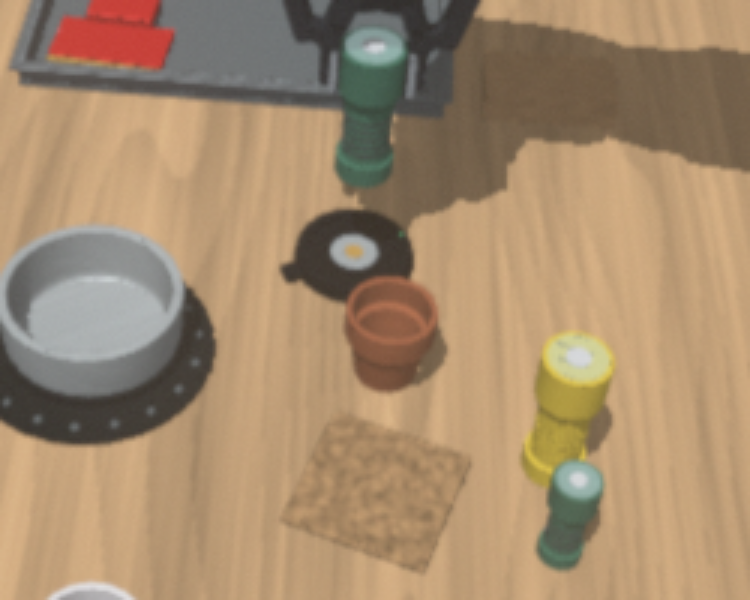

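View pics/t4.png

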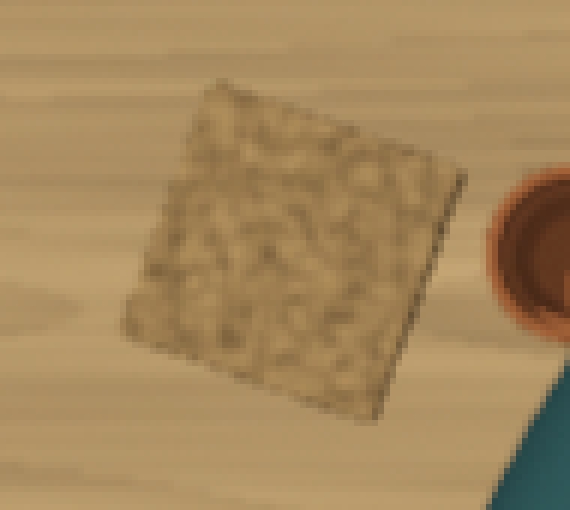

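The flashlight hangs upright above the dock at (367,110). The bare coaster's corners in the top crop are (217,85), (465,178), (375,420) and (125,330), so its centre is at full pixel (254.2,277.2).

>>> play_rows(dp=[[0,0,0.6],[0,0,0.9],[0,0,0.7],[0,0,0.4],[0,0,0.2],[0,0,0]], rotation=[[0,0,0],[0,0,0],[0,0,0],[0,0,0],[0,0,0],[0,0,0]], grip=[0.7,0.7,0.7,0.7,0.7,0.7])

```text
clock: 23.78
tcp_pos: [0.4732, -0.0613, 0.0829]
orientation: [0.707, 0.708, 0.0, 0.0]
force: [0.9, 0.9, -1.4]
grip_width: 0.045
gripper_force: 61.7
```

>>> play_rows(dp=[[0,0,0],[0,0,0],[0,0,0],[0,0,-0.4],[0,0,-1],[0,0,-1],[0,0,-1],[0,0,0]], rotation=[[0,0,0],[0,0,0],[0,0,0],[0,0,0],[0,0,0],[0,0,0],[0,0,0],[0,0,0]], grip=[0.5,0.2,0,0,0,0,0,0])

```text
clock: 24.78
tcp_pos: [0.4742, -0.0617, 0.1873]
orientation: [0.707, 0.707, 0.001, 0.002]
force: [0.1, 0.6, -0.0]
grip_width: 0.0853
gripper_force: 0.0
```

Run:
```python
from h import *
p,W=cloud("side"); ring(W,(.473,-.061),.023,.112,.13); ring(W,(.6145,.3345),.033,.09,.11)
im=env.get_image("top"); f=240/np.tan(np.radians(im["vertical_fov"])/2); R=np.array(im["R"]); t=np.array(im["t"])
o=-R.T@t
for a in[(254.25,277.2),(241.2,249.2),(282.5,264.7),(267.5,305),(225.8,290)]:
    d=R.T@np.array([(a[0]-im["cx"])/f,(a[1]-im["cy"])/f,1]); print((o+d*(.006-o[2])/d[2]).round(4))
print(env.sense()["tcp_pos"])
```

```text
294 c 0.4761 -0.0602 d 0.0509 z50/98 [0.12  0.123]
421 c 0.6138 0.3357 d 0.0678 z50/98 [0.0965 0.1002]
[0.4504 0.1497 0.006 ]
[0.5126 0.1796 0.006 ]
[0.4781 0.0873 0.006 ]
[0.3892 0.1197 0.006 ]
[0.4221 0.2123 0.006 ]
[ 0.47313137 -0.06140418  0.1849701 ]
```

>>> play_rows(dp=[[1,0.35,0],[1,0.35,0],[1,0.35,0],[1,0.35,0],[1,0.35,0],[1,0.35,0],[1,0.35,0],[1,0.35,0]], rotation=[[0,0,0],[0,0,0],[0,0,0],[0,0,0],[0,0,0],[0,0,0],[0,0,0],[0,0,0]], grip=[0,0,0,0,0,0,0,0])

```text
clock: 25.88
tcp_pos: [0.5566, 0.1796, 0.1838]
orientation: [0.707, 0.707, -0.001, -0.0]
force: [0.6, 0.6, 0.5]
grip_width: 0.0854
gripper_force: 0.0
```

>>> play_rows(dp=[[1,0.35,0],[1,0.35,0],[1,0.35,0],[1,0.35,0],[0.8,0.35,0],[0.4,0.17,0],[0,0,0]], rotation=[[0,0,0],[0,0,0],[0,0,0],[0,0,0],[0,0,0],[0,0,0],[0,0,0]], grip=[0,0,0,0,0,0,0])

```text
clock: 26.75
tcp_pos: [0.6142, 0.3349, 0.1839]
orientation: [0.707, 0.708, -0.001, -0.0]
force: [-1.0, -0.9, -0.5]
grip_width: 0.0854
gripper_force: 0.0
```

Run:
```python
from h import *
p,W=cloud("wrist"); cv2.imwrite("pics/w5.png",p[:,:,::-1])
m=(np.hypot(W[...,0]-.6145,W[...,1]-.334)<.06)&(W[...,2]>.09)&(W[...,2]<.11); print(m.sum())
if m.sum()>30: ring(W,(.6145,.334),.033,.09,.11)
print(env.sense()["tcp_pos"],env.sense()["q"].round(2))
```

```text
2839
2839 c 0.6145 0.3351 d 0.066 z50/98 [0.0973 0.0989]
[0.61407555 0.33433989 0.18424588] [ 0.38  0.59  0.36  1.34 -0.    1.95]
```

View pics/w5.png

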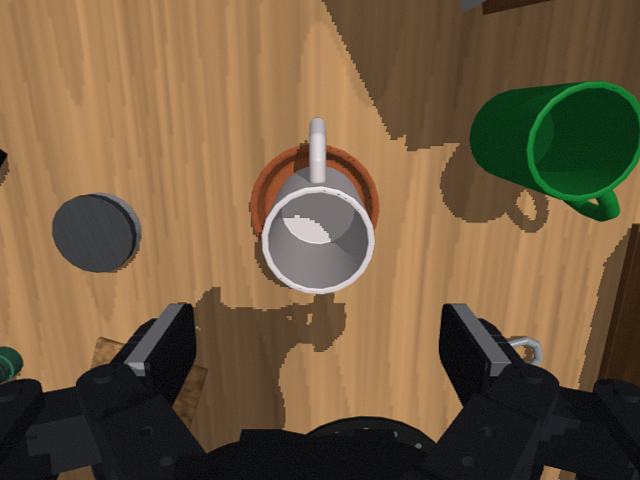

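The wrist view shows the mug centred under the open gripper at (318,240), with its handle at (317,150) clear of both fingers. I descend and grip.

>>> play_rows(dp=[[0,0,0.6],[0,0,1],[0,0,1],[0,0,1],[0,0,0.7],[0,0,0.3],[0,0,0]], rotation=[[0,0,0],[0,0,0],[0,0,0],[0,0,0],[0,0,0],[0,0,0],[0,0,0]], grip=[0,0,0,0,0,0,0])

```text
clock: 27.68
tcp_pos: [0.6142, 0.3342, 0.047]
orientation: [0.707, 0.707, -0.0, -0.0]
force: [0.1, 0.7, 0.0]
grip_width: 0.0854
gripper_force: 0.0
```

>>> play_rows(dp=[[0,0,0],[0,0,0],[0,0,0],[0,0,0],[0,0,0],[0,0,0]], rotation=[[0,0,0],[0,0,0],[0,0,0],[0,0,0],[0,0,0],[0,0,0]], grip=[0.15,0.3,0.4,0.5,0.5,0.5])

```text
clock: 28.42
tcp_pos: [0.6147, 0.3349, 0.048]
orientation: [0.707, 0.707, 0.001, 0.0]
force: [-0.7, -0.3, 6.2]
grip_width: 0.064
gripper_force: 66.9
```

>>> play_rows(dp=[[0,0,-0.3],[0,0,-0.8],[0,0,-1],[0,0,-1],[0,0,0]], rotation=[[0,0,0],[0,0,0],[0,0,0],[0,0,0],[0,0,0]], grip=[0.5,0.5,0.5,0.5,0.5])

```text
clock: 29.05
tcp_pos: [0.6153, 0.3352, 0.1423]
orientation: [0.707, 0.708, 0.002, 0.001]
force: [-0.3, 0.6, -3.2]
grip_width: 0.0635
gripper_force: 66.9
```

>>> play_rows(dp=[[-0.5,-0.45,0],[-1,-0.9,0],[-1,-0.9,0],[-1,-0.9,0],[-1,-0.9,0],[-1,-0.9,0],[-0.67,-0.54,0],[0,0,0]], rotation=[[0,0,0],[0,0,0],[0,0,0],[0,0,0],[0,0,0],[0,0,0],[0,0,0],[0,0,0]], grip=[0.5,0.5,0.5,0.5,0.5,0.5,0.5,0.5])

```text
clock: 30.05
tcp_pos: [0.4483, 0.1485, 0.1393]
orientation: [0.707, 0.707, -0.001, -0.0]
force: [0.0, 0.4, -2.9]
grip_width: 0.0637
gripper_force: 67.3
```

Run:
```python
from h import *
p,W=cloud("side"); t=env.sense()["tcp_pos"]; print(t)
hs=cv2.cvtColor(p,cv2.COLOR_RGB2HSV); cv2.imwrite("pics/s6.png",cv2.resize(p[150:450,200:500,::-1],None,fx=2,fy=2))
m=(np.hypot(W[...,0]-t[0],W[...,1]-t[1])<.075)&(W[...,2]>.03)&(W[...,2]<.22)&(hs[...,1]<40)&(hs[...,2]>110)
P=W[m]; print(m.sum(),np.percentile(P,[1,99],axis=0).round(4))
for n,W,p in(("side",W,p),("top",)+cloud("top")[::-1]):
    m=(W[...,2]>.012)&(W[...,2]<.024)&(np.hypot(W[...,0]-.612,W[...,1]-.334)<.06); print(n); ring(W[m],(.612,.334),.05,.012,.024)
```

```text
[0.44932651 0.14914304 0.13939993]
1773 [[0.412  0.1183 0.1009]
 [0.4834 0.2168 0.1903]]
side
676 c 0.6114 0.3353 d 0.1005 z50/98 [0.0168 0.0201]
top
331 c 0.6131 0.3345 d 0.0996 z50/98 [0.0167 0.0228]
```

View pics/s6.png

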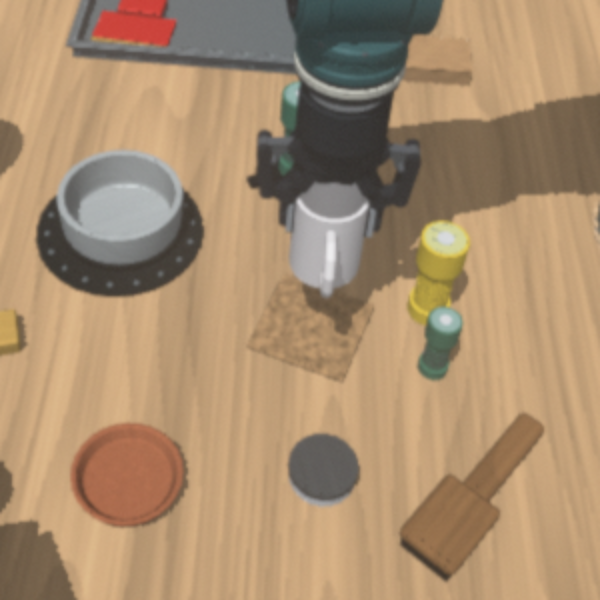

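The mug is upright over the coaster at (330,235), with the saucer empty at (127,475). I lower it slowly.

>>> play_rows(dp=[[0.03,0.03,0.5],[0,0,0.8],[0,0,0.7],[0,0,0.5],[0,0,0.25],[0,0,0.12],[0,0,0.1],[0,0,0.05]], rotation=[[0,0,0],[0,0,0],[0,0,0],[0,0,0],[0,0,0],[0,0,0],[0,0,0],[0,0,0]], grip=[0.5,0.5,0.5,0.5,0.5,0.5,0.5,0.5])

```text
clock: 31.15
tcp_pos: [0.4509, 0.1504, 0.0493]
orientation: [0.707, 0.708, 0.0, 0.0]
force: [0.1, 0.0, -2.2]
grip_width: 0.0633
gripper_force: 67.3
```

>>> play_rows(dp=[[0,0,0.04],[0,0,0],[0,0,0],[0,0,0],[0,0,0],[0,0,0]], rotation=[[0,0,0],[0,0,0],[0,0,0],[0,0,0],[0,0,0],[0,0,0]], grip=[0.5,0.5,0.4,0.2,0,0])

```text
clock: 31.9
tcp_pos: [0.4508, 0.1504, 0.0481]
orientation: [0.707, 0.707, 0.0, 0.0]
force: [-0.5, 0.4, -0.2]
grip_width: 0.0852
gripper_force: 0.0
```

>>> play_rows(dp=[[0,0,-0.4],[0,0,-1],[0,0,-1],[0,0,-1],[0,0,-1],[0,0,-0.3],[0,0,0]], rotation=[[0,0,0],[0,0,0],[0,0,0],[0,0,0],[0,0,0],[0,0,0],[0,0,0]], grip=[0,0,0,0,0,0,0])

```text
clock: 32.78
tcp_pos: [0.4508, 0.1504, 0.1892]
orientation: [0.707, 0.707, 0.0, 0.0]
force: [0.2, 0.6, 0.7]
grip_width: 0.0857
gripper_force: 0.0
```

Run:
```python
from h import *
for n in("side","wrist"):
    p,W=cloud(n); ring(W,(.4504,.1498),.033,.09,.115) if n=="side" else None; ring(W,(.4485,.0465),.032,.055,.08)
print(env.sense()["tcp_pos"])
```

```text
323 c 0.4496 0.1511 d 0.0694 z50/98 [0.0962 0.0999]
308 c 0.4495 0.0465 d 0.0667 z50/98 [0.0619 0.0663]
2310 c 0.4483 0.0461 d 0.0646 z50/98 [0.0629 0.0647]
[0.45026432 0.15028973 0.18819908]
```

>>> play_rows(dp=[[-0.87,-0.01,0],[-0.87,-0.01,0],[-0.87,-0.01,0],[-0.86,-0.01,0],[0,0,0],[0,0,0.6],[0,0,1],[0,0,1]], rotation=[[0,0,0],[0,0,0],[0,0,0],[0,0,0],[0,0,0],[0,0,0],[0,0,0],[0,0,0]], grip=[0,0,0,0,0,0,0,0])

```text
clock: 33.88
tcp_pos: [0.4492, 0.0469, 0.1096]
orientation: [0.707, 0.708, -0.0, -0.0]
force: [0.6, 0.3, -0.2]
grip_width: 0.0853
gripper_force: 0.0
```

>>> play_rows(dp=[[0,0,1],[0,0,1],[0,0,0.6],[0,0,0.2],[0,0,0]], rotation=[[0,0,0],[0,0,0],[0,0,0],[0,0,0],[0,0,0]], grip=[0,0,0,0,0])

```text
clock: 34.5
tcp_pos: [0.4494, 0.0466, 0.0269]
orientation: [0.707, 0.708, -0.0, -0.0]
force: [0.1, -0.2, 1.1]
grip_width: 0.085
gripper_force: 0.0
```

>>> play_rows(dp=[[0,0,0],[0,0,0],[0,0,0],[0,0,0],[0,0,0],[0,0,0]], rotation=[[0,0,0],[0,0,0],[0,0,0],[0,0,0],[0,0,0],[0,0,0]], grip=[0.15,0.3,0.4,0.5,0.5,0.5])

```text
clock: 35.25
tcp_pos: [0.45, 0.0462, 0.0282]
orientation: [0.707, 0.707, 0.0, 0.001]
force: [-4.9, 0.8, 19.2]
grip_width: 0.0609
gripper_force: 60.2
```

>>> play_rows(dp=[[0,0,-0.3],[0,0,-0.8],[0,0,-1],[0,0,-1],[0,0,-1],[0,0,-0.4],[0,0,0]], rotation=[[0,0,0],[0,0,0],[0,0,0],[0,0,0],[0,0,0],[0,0,0],[0,0,0]], grip=[0.5,0.5,0.5,0.5,0.5,0.5,0.5])

```text
clock: 36.12
tcp_pos: [0.4498, 0.0463, 0.1622]
orientation: [0.707, 0.707, 0.0, 0.0]
force: [0.7, 0.5, -1.9]
grip_width: 0.0608
gripper_force: 65.1
```

>>> play_rows(dp=[[0.5,0.3,0],[1,0.6,0],[1,0.6,0],[1,0.6,0],[1,0.6,0],[1,0.6,0],[1,0.6,0],[1,0.6,0]], rotation=[[0,0,0],[0,0,0],[0,0,0],[0,0,0],[0,0,0],[0,0,0],[0,0,0],[0,0,0]], grip=[0.5,0.5,0.5,0.5,0.5,0.5,0.5,0.5])

```text
clock: 37.12
tcp_pos: [0.5845, 0.2736, 0.1604]
orientation: [0.707, 0.708, -0.001, -0.0]
force: [0.6, -0.4, -0.8]
grip_width: 0.0608
gripper_force: 65.1
```

>>> play_rows(dp=[[1,0.6,0],[0.7,0.32,0],[0.38,0,0],[0,0,0],[0,0,0]], rotation=[[0,0,0],[0,0,0],[0,0,0],[0,0,0],[0,0,0]], grip=[0.5,0.5,0.5,0.5,0.5])

```text
clock: 37.75
tcp_pos: [0.6115, 0.3334, 0.1619]
orientation: [0.707, 0.707, -0.0, -0.0]
force: [-0.0, 0.2, -0.5]
grip_width: 0.0606
gripper_force: 65.1
```

Run:
```python
from h import *
p,W=cloud("side"); t=env.sense()["tcp_pos"]; print(t)
hs=cv2.cvtColor(p,cv2.COLOR_RGB2HSV)
m=(np.hypot(W[...,0]-t[0],W[...,1]-t[1])<.045)&(W[...,2]>.05)&(hs[...,0]<12)&(hs[...,1]>110)
P=W[m]; print(m.sum(),np.percentile(P,[1,99],axis=0).round(4)); P=P[P[:,2]>P[:,2].max()-.012]; print(cv2.minEnclosingCircle(P[:,:2].astype(np.float32)))
```

```text
[0.61164086 0.33323654 0.16208523]
1319 [[0.5824 0.3061 0.1392]
 [0.6391 0.3647 0.1994]]
((0.610773503780365, 0.34658282995224), 0.01622833125293255)
```

>>> play_rows(dp=[[0.03,0.03,0.6],[0,0,1],[0,0,1],[0,0,0.8],[0,0,0.4],[0,0,0.2],[0,0,0.1],[0,0,0.06]], rotation=[[0,0,0],[0,0,0],[0,0,0],[0,0,0],[0,0,0],[0,0,0],[0,0,0],[0,0,0]], grip=[0.5,0.5,0.5,0.5,0.5,0.5,0.5,0.5])

```text
clock: 38.8
tcp_pos: [0.6131, 0.3349, 0.0378]
orientation: [0.707, 0.707, 0.0, 0.0]
force: [-0.7, 0.3, -1.2]
grip_width: 0.0605
gripper_force: 65.1
```

>>> play_rows(dp=[[0,0,0.05],[0,0,0.04],[0,0,0.02],[0,0,0]], rotation=[[0,0,0],[0,0,0],[0,0,0],[0,0,0]], grip=[0.5,0.5,0.5,0.5])

```text
clock: 39.3
tcp_pos: [0.6129, 0.335, 0.0345]
orientation: [0.707, 0.708, 0.0, 0.0]
force: [-2.1, 0.1, 4.6]
grip_width: 0.0606
gripper_force: 65.5
```

Light contact, so I release, back off and check.

>>> play_rows(dp=[[0,0,0],[0,0,0],[0,0,0],[0,0,0],[0,0,0],[0,0,-0.5],[0,0,-1],[0,0,-1]], rotation=[[0,0,0],[0,0,0],[0,0,0],[0,0,0],[0,0,0],[0,0,0],[0,0,0],[0,0,0]], grip=[0.4,0.2,0,0,0,0,0,0])

```text
clock: 40.3
tcp_pos: [0.6129, 0.3348, 0.1108]
orientation: [0.707, 0.707, 0.0, 0.0]
force: [0.7, 0.2, -0.1]
grip_width: 0.0852
gripper_force: 0.0
```

>>> play_rows(dp=[[0,0,-1],[0,0,-1],[0,0,-1],[0,0,-1],[0,0,0],[0,0,0]], rotation=[[0,0,0],[0,0,0],[0,0,0],[0,0,0],[0,0,0],[0,0,0]], grip=[0,0,0,0,0,0])

```text
clock: 41.05
tcp_pos: [0.6127, 0.3347, 0.2289]
orientation: [0.707, 0.707, -0.0, -0.0]
force: [0.7, 0.3, -0.0]
grip_width: 0.0855
gripper_force: 0.0
```

Run:
```python
from h import *
for n in("side","wrist","top"):
    p,W=cloud(n); print(n)
    if n=="side": cv2.imwrite("pics/s9.png",p[:,:,::-1])
    for nm,c,r,a,b in(("pot",(.6125,.334),.032,.06,.085),("mug",(.4504,.15),.033,.09,.115),("flash",(.4732,-.0615),.023,.112,.13),("bowl",(.6586,.0375),.066,.047,.07)):
        m=(np.hypot(W[...,0]-c[0],W[...,1]-c[1])<r+.02)&(W[...,2]>a)&(W[...,2]<b)
        if m.sum()>50: print(nm,end=" "); ring(W,c,r,a,b)
```

```text
side
pot 466 c 0.6121 0.3346 d 0.0666 z50/98 [0.0684 0.0722]
mug 325 c 0.4503 0.1508 d 0.069 z50/98 [0.0963 0.1001]
flash 290 c 0.4729 -0.0619 d 0.0513 z50/98 [0.12   0.1232]
bowl 161 c 0.6154 0.0265 d 0.094 z50/98 [0.0543 0.0569]
wrist
pot 1955 c 0.6115 0.3343 d 0.0643 z50/98 [0.0692 0.071 ]
top
pot 262 c 0.6121 0.3333 d 0.0657 z50/98 [0.0682 0.0736]
mug 204 c 0.4519 0.1564 d 0.0798 z50/98 [0.0965 0.102 ]
flash 393 c 0.4744 -0.0626 d 0.0457 z50/98 [0.1203 0.1246]
bowl 691 c 0.6601 0.0361 d 0.1323 z50/98 [0.0543 0.06  ]
```

View pics/s9.png

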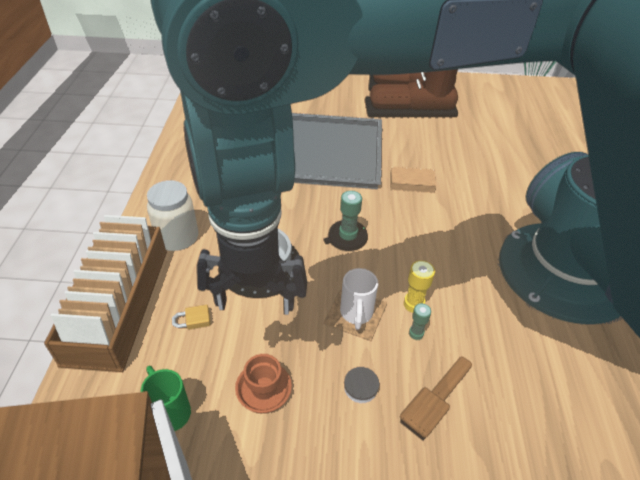

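The view shows the pot in the saucer (264,378), the mug on the coaster (358,298) and the flashlight in the dock (350,215). The bowl is mostly hidden here, but the top camera puts it 6 mm from the mat's centre. All are seated and upright, so I hand in.

```bash
python3 -c "
from rig import env
print(env.sign_off())"
```

```text
the job is handed in; nothing more can be done
None
```

I handed the job in at about 41 s: bowl on the mat, mug on the coaster, flashlight in the dock and pot in the saucer, all upright at the right height and, by the cameras, within about 6 mm of centre, with the ice scraper never touched; `sign_off` gave no verdict.

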